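# Index the drilling template on the pin

### The job

At the drilling station, pick up the loose drilling template by its grip block, lay one of its long straight edges flush against the fence with the template low over the panel and a few centimetres to one side of the index pin, then slide it along the fence until the slot under it comes over the pin, which it hides, and it drops on. Press it down firmly, with about a kilogram's weight, so that it lies fully home on the panel, and finish while still gripping it and pressing it down, as one would for drilling; leave the other things on the bench alone.

Things in the scene. Friction and masses are not known exactly. Their poses are not given: they have to be found in the camera images.
- template: Loose plywood plate 90 (its x) x 140 (y) x 15 mm, about 0.25 kg, four steel bushings; centred on top a wooden grip block 26 (x) x 50 (y) x 40 mm high. In the underside, straight below the block's centre, a blind slot 14 (x) x 13 (y) mm, 15 deep. Symmetrical: either long edge may go to the fence. Origin: centre of the underside = centre of the slot; z up.
- station: Fixed plywood base 200 (x) x 320 (y) x 12 mm carrying a wooden panel 140 x 300 x 18 mm, its top 30 mm above the bench. Origin: bench level, 45 mm before the fence's face, midway along the fence; x points squarely to the fence, y along it, z up. Template flush on the fence: its centre at x = 0 here; seated: underside 30 mm above the bench.
- fence: Straight wooden fence fixed along the panel's edge on the station's +x side: 22 mm thick, 300 mm long (y), top 60 mm above the bench, 30 mm above the panel. Same frame as the station; its working face looks to -x, in the plane x = +45 mm.
- pin_tip (a point): Top centre of the fixed upright steel index pin in the panel: 10 mm diameter, 12 mm high (tip 42 mm above the bench), upper 4 mm tapering to 5 mm diameter. It stands 45 mm before the fence's face, up to 40 mm either side of the fence's middle. Hidden once the template is over it.
- mug: Bystander: white ceramic cup, 76 mm across, 90 mm high, loose. Origin: centre of the underside.
- offcut: Bystander: wooden offcut block 50 x 90 x 40 mm, loose. Origin: centre of the underside.
- screwdriver: Bystander: screwdriver lying on the bench, loose. Its axis is its x. Origin: under its middle.

How it is judged:
On the way, in this order (a step that is already met when the one before it is completed fails the run):
1. a long edge of the template touches the fence, flush along it, low over the panel, with the slot at least 20 mm to one side of the pin (contact force between template and fence above 0.3 N and angle between the x axis of template and the x axis of station, either way round below 0.05 rad and x of template in the frame of station between -0.004 and 0.004 m and z of template in the frame of station below 0.055 m and horizontal distance between template and pin_tip above 0.02 m), for 0.1 s.
2. slid along the fence until the slot is within 10 mm of the pin, still along the fence, low and not yet dropped on (horizontal distance between template and pin_tip below 0.01 m and angle between the x axis of template and the x axis of station, either way round below 0.06 rad and x of template in the frame of station between -0.005 and 0.005 m and z of template in the frame of station between 0.036 and 0.055 m).
At the end, for the whole second after the job is handed in: Slot centre within 3.5 mm of the pin axis, underside within 2 mm of the panel, tilt under 0.03 rad, square to the fence within 0.035 rad, at rest, still gripped by the fingers and pressed on the panel with more than 7 N in all (its own weight is at most 3.5 N) (horizontal distance between template and pin_tip below 0.0035 m and z of template in the frame of station below 0.032 m and angle between template's own z axis and vertical below 0.03 rad and angle between the x axis of template and the x axis of station, either way round below 0.035 rad and contact force between template and station above 7 N and contact force between the fingers and template above 2 N and linear speed of template below 0.02 m/s); the arm keeps its last pose, push and grip.
It fails at once if a bystander is disturbed (moved more than 20 mm) (distance of any of mug, offcut, screwdriver from where it was at the start of the episode above 0.02 m).
It fails at once if the template is pressed on the panel with more than 80 N (contact force between template and station above 80 N).
It also fails if it takes over 54 s, if anything falls off the work surface, if the arm or the gripper's body presses on something with over 40 N, if the wrist force passes 120 N, or if a joint passes its speed limit or range.

### The arm

A 6-joint arm with a two-finger parallel gripper is mounted at the origin on the work surface. World frame = base frame: x ahead of the robot, y to its left, z up, the work surface at z = 0. Lengths are in m, angles in rad, forces in N, time in s.
With the tool pointing down it reaches from about 0.25 to 0.775 m from the base axis. Payload 4 kg.
Tool frame: the origin (TCP) lies on the centre line of the jaws, within the pads' length; the fingertips stand 22 mm ahead of it and the grasp point (between the pads) lies 3 mm ahead of it; z points along the fingers, y is the direction in which the jaws open and shut (so a half turn about z gives the same grasp; the last joint's range is limited). The gripper opens to 94 mm and grips with 3 to 60 N. Pads are 16 mm wide; open, the fingers measure 119 mm over their backs; the gripper's body (75 mm by 177 mm) begins 78 mm behind the grasp point.
Start: joints at [-1.348, 0.087, 1.371, -0, 1.684, -0.103], TCP at [0.176, -0.521, 0.228] pointing down, gripper open.
Joint ranges: [-3.1, 3.1], [-0.76, 2.03], [0.27, 2.55], [-1.08, 4.22], [0.17, 2.65], [-2.57, 2.57]. Speed limits (rad/s): [2.79, 2.79, 3.14, 3.14, 3.14, 3.14].

### API

Orientations are given as [roll, pitch, yaw] about the fixed x, y, z axes, in that order (R = Rz(yaw) Ry(pitch) Rx(roll)).
In Python, from bench import robot gives the robot as it stands. The module is installed in compiled form; this text tells all that it offers.
- The arm moves only by the shell command python3 -m inch 'ROWS'. ROWS is JSON, a list of rows, each an object with "linear": the shift along the world's x, y, z scaled (see below), a list of three; "twist": the turn about the world's z scaled (see below); "gripper": the opening, from 0 (shut) to 1 (fully open). In form: [{"linear": [x, y, z], "twist": twist, "gripper": gripper}, ...]. A call has 1 to 10 rows; each row is the pose to reach, as a shift and turn from the pose commanded when the call began; what a row does not reach only later rows make up. The controller multiplies each number of a shift by 0.1 m and each number of a turn by 60 degrees. A row lasts 1/12 s, in which the tool goes at most 41.7 mm and 7.16 degrees, less where a joint would pass 70% of its speed; a pose out of reach is approached as far as the arm can. A call with a number of a shift or a turn outside -1 to 1 is refused whole. A call with a gripper value outside its range is refused whole. The fingers move at their own pace and stop on an object; the grip force is fixed at half the most. Time passes only in rows, so rows that repeat a pose let the fingers close. It gives the time, the measured TCP pose, the force and the opening at its end, in the units of the state.
- robot.get_obs(): the state, without advancing time (a new reading comes with each control period).
- robot.snapshot(name): name is "scene" or "top" or "wrist"; returns a dict with "image" (400x640x3 uint8, red, green, blue), "depth" (400x640 float32, m along the optical axis (not along the pixel's ray), 0 where there is no reading), "mtx" (3x3 intrinsics, pixels), "rvec" (rotation vector, rad) and "tvec" (3), from world to camera coordinates, as OpenCV has them; the wrist camera has in their place "hand_eye" (4x4, takes a point from camera to tool coordinates, whose origin is the TCP and whose axes are the flange's). Camera axes: x right, y down, z forward; pixel columns grow to the right and rows downward; lengths in m; the calibration is good to about 2 mm. A picture is of the moment at which its call begins: read the wrist's pose just before it.
- robot.close_job(): hands the job in, once; it reports no verdict.
The state is a dict: "time": time; "joint_positions": joint angles; "qvel": joint speeds; "joint_torque": joint torques, N m; "tool_pos": TCP position; "ee_rot": TCP orientation; "wrist_force": force on the tool from outside, world axes, zero at the start; "wrist_torque": the same for the moment, N m; "width": finger opening in m.
Only numpy, scipy, OpenCV 4.12 (cv2) and the standard library are available. Lean on these libraries where they do the work, as an engineer would, in place of code of your own. Each camera call takes 0.05 s, during which the arm holds its last target.

## Working session

There is one attempt and no reset: what is moved stays moved. The work goes in short steps, Python scripts to look and compute and a shell command to move; the robot and the scene stay as the last step left them, time stands still between calls to the robot, and variables do not carry over. Pictures are saved under pics/ and viewed, and the job is handed in when it is done.

```bash
mkdir -p pics; ls; python3 - <<'E'
from bench import robot
import cv2,numpy as np
o=robot.get_obs(); print({k:np.round(v,3).tolist() for k,v in o.items()})
for n in ("scene","top","wrist"):
    s=robot.snapshot(n); cv2.imwrite(f"pics/{n}0.png",s["image"][:,:,::-1]); np.savez(f"pics/{n}0.npz",**s)
    print(n,s["mtx"].tolist(), {k:np.round(s[k],4).tolist() for k in("rvec","tvec","hand_eye") if k in s})
E
```

```text
pics
{'time': 0.0, 'joint_positions': [-1.348, 0.088, 1.372, 0.0, 1.684, -0.103], 'qvel': [0.0, 0.001, 0.001, 0.0, 0.002, 0.001], 'joint_torque': [-0.002, -34.018, -30.243, 0.072, 0.033, -0.0], 'tool_pos': [0.176, -0.521, 0.226], 'ee_rot': [-3.139, -0.0, 0.326], 'wrist_force': [0.052, 0.385, -0.688], 'wrist_torque': [-0.027, 0.029, 0.028], 'width': 0.094}
scene [[422.5505456155153, 0.0, 318.0539876453801], [0.0, 422.5505456155153, 204.71637337288652], [0.0, 0.0, 1.0]] {'rvec': [2.0696, 1.6073, -0.4901], 'tvec': [-0.0197, -0.4715, 1.354]}
top [[430.6404432888763, 0.0, 320.3824581812659], [0.0, 430.6404432888763, 198.14776336304763], [0.0, 0.0, 1.0]] {'rvec': [2.14, -2.1822, 0.1509], 'tvec': [-0.1311, 0.5987, 0.9981]}
wrist [[345.2129365740403, 0.0, 322.653271234527], [0.0, 345.2129365740403, 200.68218079009074], [0.0, 0.0, 1.0]] {'hand_eye': [[0.0006, -0.9625, -0.2711, 0.0796], [1.0, 0.0005, 0.0007, 0.0006], [-0.0006, -0.2711, 0.9625, -0.1565], [0.0, 0.0, 0.0, 1.0]]}
```

View pics/scene0.png

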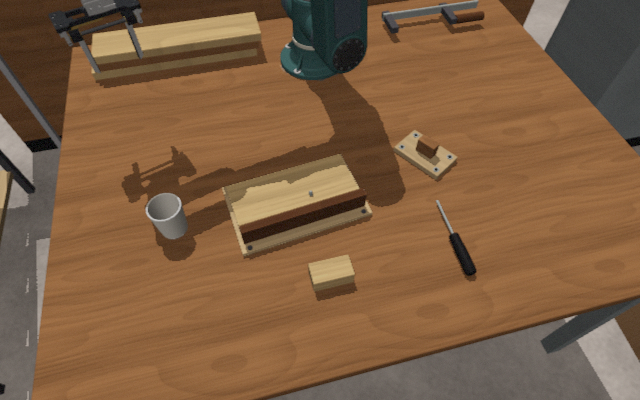

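View pics/top0.png

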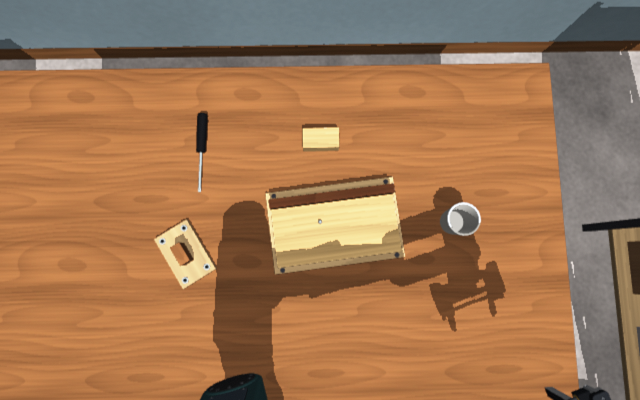

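View pics/wrist0.png

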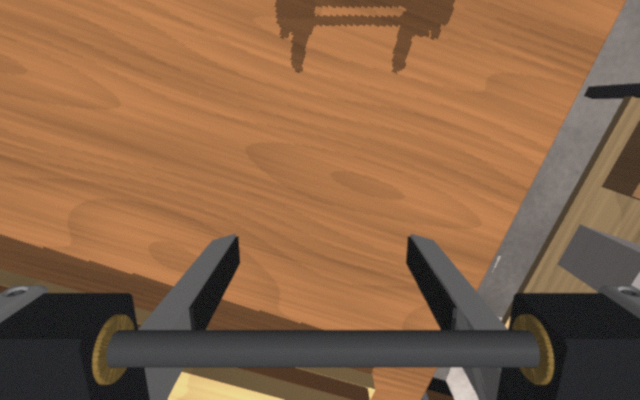

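The top view shows the template around (185,253), the station at about (335,225) with the fence toward +x and the pin at about (320,221), the mug at (462,219), the offcut at (321,138) and the screwdriver at (201,150). I'll enlarge the parts I need.

```bash
python3 - <<'E'
import cv2
im=cv2.imread("pics/top0.png")
cv2.imwrite("pics/t_tmpl.png",cv2.resize(im[210:295,145:225],None,fx=7,fy=7,interpolation=cv2.INTER_CUBIC))
cv2.imwrite("pics/t_stat.png",cv2.resize(im[170:280,255:415],None,fx=5,fy=5,interpolation=cv2.INTER_CUBIC))
E
```

```text
(no output)
```

View pics/t_tmpl.png

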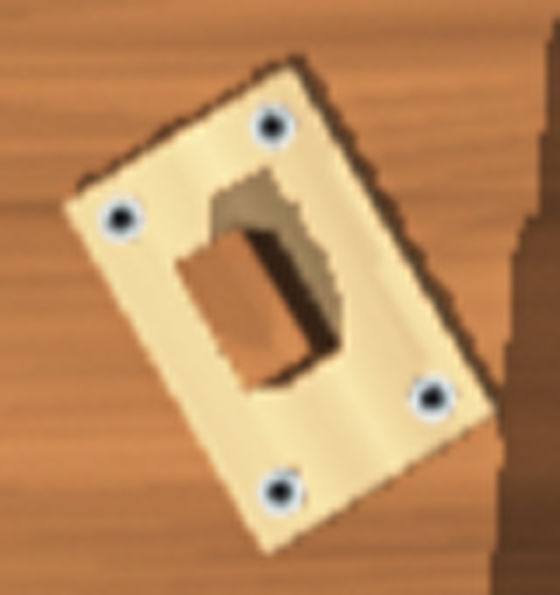

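View pics/t_stat.png

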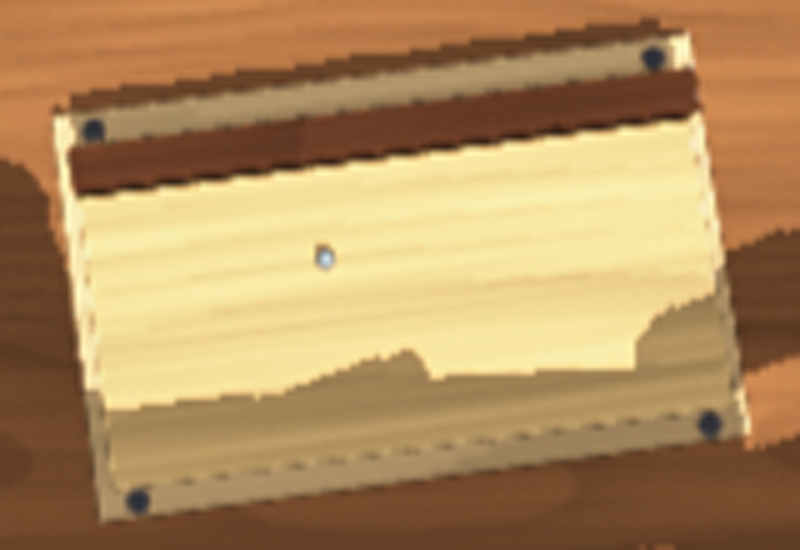

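```bash
cat > h.py <<'E'
import numpy as np,cv2
def ray(s,px,z):
    R,_=cv2.Rodrigues(np.array(s["rvec"],float).reshape(3,1)); t=np.array(s["tvec"]).reshape(3)
    p=cv2.undistortPoints(np.array(px,float).reshape(-1,1,2),s["mtx"],None).reshape(-1,2)
    d=np.c_[p,np.ones(len(p))]@R; c=-R.T@t
    return c+d*((z-c[2])/d[:,2])[:,None]
def crop(px,f,o): return (np.array(px,float)+.5)/f-.5+np.array(o)
E
python3 - <<'E'
from h import *
np.set_printoptions(precision=4,suppress=True)
s=np.load("pics/top0.npz")
R,_=cv2.Rodrigues(s["rvec"]);print("cam",-R.T@s["tvec"])
T=lambda p,z:ray(s,crop(p,7,(145,210)),z)
S=lambda p,z:ray(s,crop(p,5,(255,170)),z)
def an(v): return np.degrees(np.arctan2(v[1],v[0]))
for n,p,z in(("plate",[(293,67),(496,410),(267,553),(66,205)],.015),("bush",[(272,126),(431,398),(280,491),(121,218)],.015),("block",[(240,228),(312,352),(250,390),(177,262)],.055)):
    w=T(p,z);print(n,w[:,:2].tolist() and w,w.mean(0),"long",an(w[0]-w[1]),an(w[3]-w[2]),"short",an(w[3]-w[0]),an(w[2]-w[1]), np.linalg.norm(w[0]-w[1]),np.linalg.norm(w[1]-w[2]))
w=S([(77,193),(697,115),(70,150),(692,70)],.06);print("fence",w,an(w[0]-w[1]),an(w[2]-w[3]))
pin=S([(325,256)],.042)[0];print("pin",pin)
w2=S([(112,488),(735,410)],.03);print("panel",w2,an(w2[0]-w2[1]))
w3=S([(53,112),(690,32),(748,435),(103,520)],.012);print("base",w3,w3.mean(0),an(w3[0]-w3[1]),an(w3[3]-w3[2]),an(w3[0]-w3[3]),an(w3[1]-w3[2]))
b=S([(93,131),(653,58),(710,424),(138,501)],.012);print("screws",b.mean(0),an(b[0]-b[1]),an(b[3]-b[2]))
# depth check
d=s["depth"]
from numpy.linalg import inv
def pt(u,v):
    return R.T@(inv(s["mtx"])@np.array([u,v,1])*d[v,u]-s["tvec"])
for uv in((180,254),(200,240),(330,190),(300,200),(360,225),(462,215),(321,138)): print(uv,pt(*uv))
E
```

```text
cam [ 0.4645 -0.129   1.0674]
plate [[0.5536 0.1848 0.015 ]
 [0.434  0.113  0.015 ]
 [0.3873 0.1905 0.015 ]
 [0.5072 0.2623 0.015 ]] [0.4705 0.1876 0.015 ] long 30.989582808822785 30.90832491534578 short 120.92998334613037 121.04971418105762 0.13952403880640704 0.09046382035942756
bush [[0.5332 0.1917 0.015 ]
 [0.4385 0.1353 0.015 ]
 [0.4081 0.1865 0.015 ]
 [0.5023 0.2432 0.015 ]] [0.4705 0.1892 0.015 ] long 30.782223731052866 31.029389681628228 short 120.92970939209113 120.75157546002475 0.11016273021214952 0.059512143135969954
block [[0.4968 0.1895 0.055 ]
 [0.4554 0.1648 0.055 ]
 [0.4433 0.185  0.055 ]
 [0.4859 0.2101 0.055 ]] [0.4704 0.1873 0.055 ] long 30.77098484814223 30.478372201749213 short 117.72053317781736 120.77184881835295 0.048182563793344096 0.023526082713824566
fence [[ 0.5718 -0.0237  0.06  ]
 [ 0.6033 -0.317   0.06  ]
 [ 0.5922 -0.0205  0.06  ]
 [ 0.6249 -0.3155  0.06  ]] 96.13334619650068 96.32509483822109
pin [ 0.5412 -0.1398  0.042 ]
panel [[ 0.4336 -0.0364  0.03  ]
 [ 0.4644 -0.3348  0.03  ]] 95.8899328994105
base [[ 0.6173 -0.007   0.012 ]
 [ 0.6517 -0.3242  0.012 ]
 [ 0.4522 -0.3442  0.012 ]
 [ 0.4179 -0.0304  0.012 ]] [ 0.5348 -0.1765  0.012 ] 96.18098417929038 96.2364330305959 6.667427561371488 5.725659347578663
screws [ 0.5327 -0.1763  0.012 ] 96.4360352461448 96.40465596001778
(180, 254) [0.4693 0.1856 0.0569]
(200, 240) [0.5027 0.1545 0.002 ]
(330, 190) [ 0.6192 -0.1673  0.0133]
(300, 200) [ 0.5897 -0.0944  0.0612]
(360, 225) [ 0.5302 -0.2374  0.0278]
(462, 215) [ 0.5508 -0.4909  0.0143]
(321, 138) [ 0.745  -0.1473  0.0377]
```

```bash
python3 -m inch '[{"linear":[0.12,0.3,0],"twist":0,"gripper":1},{"linear":[0.24,0.6,0],"twist":0,"gripper":1},{"linear":[0.36,0.9,0],"twist":0,"gripper":1},{"linear":[0.36,0.9,0],"twist":0,"gripper":1}]'
python3 -m inch '[{"linear":[0.12,0.3,0],"twist":0.05,"gripper":1},{"linear":[0.24,0.6,0],"twist":0.1,"gripper":1},{"linear":[0.36,0.9,0],"twist":0.1,"gripper":1},{"linear":[0.36,0.9,0],"twist":0.1,"gripper":1}]'
```

```text
time: 0.48
tool_pos: [0.2136, -0.427, 0.2275]
ee_rot: [-3.14, -0.002, 0.329]
wrist_force: [0.2, -0.1, -0.7]
width: 0.0939
time: 0.82
tool_pos: [0.2493, -0.3377, 0.2278]
ee_rot: [-3.141, -0.002, 0.435]
wrist_force: [0.4, -0.9, 1.0]
width: 0.094
```

```bash
python3 -m inch '[{"linear":[0.12,0.3,0],"twist":0.05,"gripper":1},{"linear":[0.24,0.6,0],"twist":0.1,"gripper":1},{"linear":[0.37,0.9,0],"twist":0.1,"gripper":1},{"linear":[0.37,0.9,0],"twist":0.1,"gripper":1}]'
python3 -m inch '[{"linear":[0.12,0.3,0],"twist":0,"gripper":1},{"linear":[0.24,0.6,0],"twist":0,"gripper":1},{"linear":[0.37,0.9,0],"twist":0,"gripper":1},{"linear":[0.37,0.9,0],"twist":0,"gripper":1}]'
python3 -m inch '[{"linear":[0.12,0.3,0],"twist":0,"gripper":1},{"linear":[0.24,0.6,0],"twist":0,"gripper":1},{"linear":[0.37,0.9,0],"twist":0,"gripper":1},{"linear":[0.37,0.9,0],"twist":0,"gripper":1}]'
python3 -m inch '[{"linear":[0.12,0.3,0],"twist":0,"gripper":1},{"linear":[0.24,0.6,0],"twist":0,"gripper":1},{"linear":[0.37,0.9,0],"twist":0,"gripper":1},{"linear":[0.37,0.9,0],"twist":0,"gripper":1}]'
python3 -m inch '[{"linear":[0.12,0.3,0],"twist":0,"gripper":1},{"linear":[0.24,0.6,0],"twist":0,"gripper":1},{"linear":[0.37,0.9,0],"twist":0,"gripper":1},{"linear":[0.37,0.9,0],"twist":0,"gripper":1}]'
python3 -m inch '[{"linear":[0.12,0.3,0],"twist":0,"gripper":1},{"linear":[0.24,0.6,0],"twist":0,"gripper":1},{"linear":[0.37,0.79,0],"twist":0,"gripper":1},{"linear":[0.37,0.79,0],"twist":0,"gripper":1},{"linear":[0.37,0.79,0],"twist":0,"gripper":1},{"linear":[0.37,0.79,0],"twist":0,"gripper":1}]'
python3 - <<'E'
from bench import robot
import cv2,numpy as np
o=robot.get_obs(); print({k:np.round(o[k],4).tolist() for k in ("time","tool_pos","ee_rot","wrist_force","joint_positions")})
s=robot.snapshot("wrist"); cv2.imwrite("pics/w1.png",s["image"][:,:,::-1]); np.savez("pics/w1.npz",pos=o["tool_pos"],rot=o["ee_rot"],**s)
E
```

```text
time: 1.15
tool_pos: [0.2864, -0.2482, 0.2277]
ee_rot: [-3.141, -0.002, 0.54]
wrist_force: [0.5, 0.0, -0.3]
width: 0.0939
time: 1.48
tool_pos: [0.3236, -0.1584, 0.2277]
ee_rot: [-3.141, -0.002, 0.541]
wrist_force: [0.1, -0.4, -0.1]
width: 0.0942
time: 1.82
tool_pos: [0.3606, -0.0686, 0.2275]
ee_rot: [-3.141, -0.002, 0.541]
wrist_force: [-0.0, 0.1, 0.9]
width: 0.0937
time: 2.15
tool_pos: [0.3978, 0.0208, 0.2272]
ee_rot: [-3.141, -0.001, 0.54]
wrist_force: [-0.2, 0.4, -0.1]
width: 0.0943
time: 2.48
tool_pos: [0.435, 0.1103, 0.2268]
ee_rot: [-3.141, -0.0, 0.538]
wrist_force: [-1.1, -0.8, -0.4]
width: 0.0935
time: 2.98
tool_pos: [0.4704, 0.1856, 0.2272]
ee_rot: [3.141, 0.001, 0.533]
wrist_force: [-0.2, 0.0, 0.8]
width: 0.0935
{'time': 2.9833, 'tool_pos': [0.4704, 0.1856, 0.2272], 'ee_rot': [3.1405, 0.0015, 0.5332], 'wrist_force': [-0.1755, 0.0386, 0.7837], 'joint_positions': [0.2646, -0.0108, 1.4726, -0.0014, 1.6809, 1.302]}
```

View pics/w1.png

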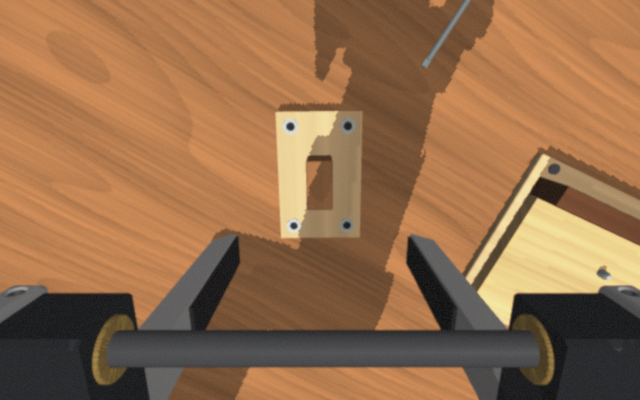

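The wrist view shows the template between the jaws: bushings near (290,126), (348,126), (347,225) and (293,225), and the block at (307–333, 156–210). The pin shows at (604,272). Converting these to check against the top view.

```bash
cat >> h.py <<'E'
from scipy.spatial.transform import Rotation as Ro
def wray(s,px,z):
    T=np.eye(4);T[:3,:3]=Ro.from_euler('xyz',s["rot"]).as_matrix();T[:3,3]=s["pos"]
    M=T@s["hand_eye"]
    p=cv2.undistortPoints(np.array(px,float).reshape(-1,1,2),s["mtx"],None).reshape(-1,2)
    d=np.c_[p,np.ones(len(p))]@M[:3,:3].T; c=M[:3,3]
    return c+d*((z-c[2])/d[:,2])[:,None]
E
python3 - <<'E'
from h import *
np.set_printoptions(precision=4,suppress=True)
s=np.load("pics/w1.npz")
def an(v): return np.degrees(np.arctan2(v[1],v[0]))
for n,p,z in (("plate",[(276,111),(363,111),(360,237),(281,237)],.015),("bush",[(290.5,126.5),(348,126.5),(347,225.5),(293.5,225.5)],.015),("block",[(307,156),(333,156),(333,210),(306,210)],.055)):
    w=wray(s,p,z); print(n,w.mean(0),an(w[0]-w[3]),an(w[1]-w[2]),an(w[0]-w[1]),an(w[3]-w[2]),np.linalg.norm(w[0]-w[3]),np.linalg.norm(w[0]-w[1]))
print(wray(s,[(604,271)],.042), an([np.cos(s["rot"][2]),np.sin(s["rot"][2])]))
E
```

```text
plate [0.4711 0.188  0.015 ] 30.826422974490157 31.005975220113307 120.58722889927388 120.5536414991506 0.1395075321556811 0.08992856559022518
bush [0.4702 0.1878 0.015 ] 30.906242790338347 31.145542685291144 120.5834504096771 120.55700115886098 0.10986627903941638 0.06014827053835696
block [0.4729 0.1891 0.055 ] 28.823197950730236 31.05742342021093 120.5760028275461 120.56142825256119 0.05399848068692859 0.024812585378214395
[[ 0.5438 -0.1295  0.042 ]] 30.55182390936804
```

```bash
python3 - <<'E'
from h import *
np.set_printoptions(precision=4,suppress=True)
s=np.load("pics/w1.npz")
im=s["image"][:,:,::-1]
cv2.imwrite("pics/w1c.png",cv2.resize(im[140:300,480:640],None,fx=3.75,fy=3.75,interpolation=cv2.INTER_CUBIC))
print(wray(s,[(545,153),(553,169)],.012),wray(s,[(537,197)],.03))
E
```

```text
[[ 0.6168 -0.0076  0.012 ]
 [ 0.6077 -0.0266  0.012 ]] [[ 0.5726 -0.0198  0.03  ]]
```

View pics/w1c.png

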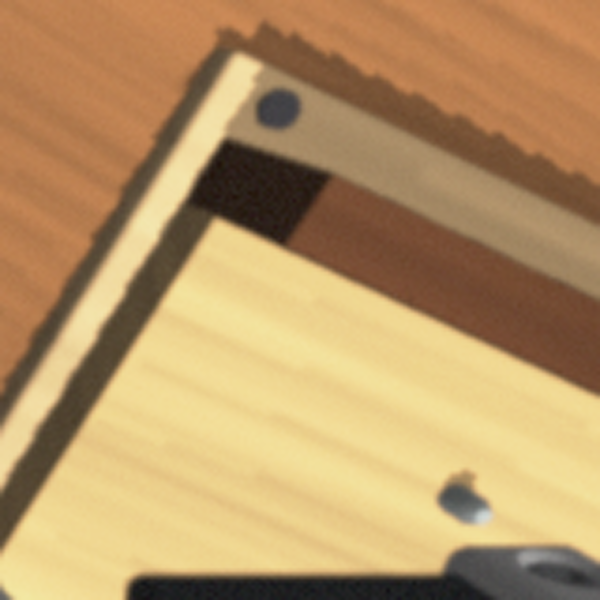

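```bash
python3 - <<'E'
from h import *
np.set_printoptions(precision=4,suppress=True)
s=np.load("pics/w1.npz")
p=wray(s,crop([(482,516),(478,512)],3.75,(480,140)),.042);print(p)
t=np.load("pics/top0.npz")
P=ray(t,crop([(325,256),(326,258)],5,(255,170)),.042);print(P)
a=np.radians(6.2);X=np.array([np.cos(a),np.sin(a)]);Y=np.array([-X[1],X[0]])
f=np.array([[.5718,-.0237],[.6033,-.317]]); f2=wray(s,crop([(215,217)],3.75,(480,140)),.03)[:,:2]
print("face X",f@X,f2@X,"mid Y",(f@Y).mean(),"pin X",p[:,:2]@X,P[:,:2]@X,"pinY",p[:,:2]@Y,P[:,:2]@Y)
E
```

```text
[[ 0.5405 -0.1388  0.042 ]
 [ 0.5409 -0.1368  0.042 ]]
[[ 0.5412 -0.1398  0.042 ]
 [ 0.5402 -0.1402  0.042 ]]
face X [0.5659 0.5655] [0.5666] mid Y -0.23280863815775765 pin X [0.5224 0.5229] [0.5229 0.5219] pinY [-0.1963 -0.1944] [-0.1974 -0.1977]
```

```bash
python3 -m inch '[{"linear":[0,0,-0.3],"twist":0,"gripper":1},{"linear":[0,0,-0.6],"twist":0,"gripper":1},{"linear":[0,0,-0.9],"twist":0,"gripper":1},{"linear":[0,0,-1],"twist":0,"gripper":1},{"linear":[0,0,-1],"twist":0,"gripper":1},{"linear":[0,0,-1],"twist":0,"gripper":1}]'
```

```text
time: 3.53
tool_pos: [0.4703, 0.1871, 0.1283]
ee_rot: [3.141, -0.0, 0.534]
wrist_force: [0.3, 0.1, 0.2]
width: 0.0942
```

```bash
python3 -m inch '[{"linear":[0,0.01,-0.3],"twist":0,"gripper":1},{"linear":[0,0.01,-0.6],"twist":0,"gripper":1},{"linear":[0,0.01,-0.8],"twist":0,"gripper":1},{"linear":[0,0.01,-0.85],"twist":0,"gripper":1},{"linear":[0,0.01,-0.85],"twist":0,"gripper":1},{"linear":[0,0.01,-0.85],"twist":0,"gripper":1}]'
python3 - <<'E'
from bench import robot
import cv2,numpy as np
o=robot.get_obs(); print({k:np.round(o[k],4).tolist() for k in ("time","tool_pos","ee_rot","wrist_force")})
s=robot.snapshot("wrist"); cv2.imwrite("pics/w2.png",s["image"][:,:,::-1])
E
```

```text
time: 4.03
tool_pos: [0.4718, 0.1893, 0.045]
ee_rot: [3.14, -0.004, 0.535]
wrist_force: [-0.6, -0.0, 0.2]
width: 0.094
{'time': 4.0333, 'tool_pos': [0.4718, 0.1893, 0.045], 'ee_rot': [3.1404, -0.0039, 0.5351], 'wrist_force': [-0.6002, -0.0274, 0.1864]}
```

View pics/w2.png

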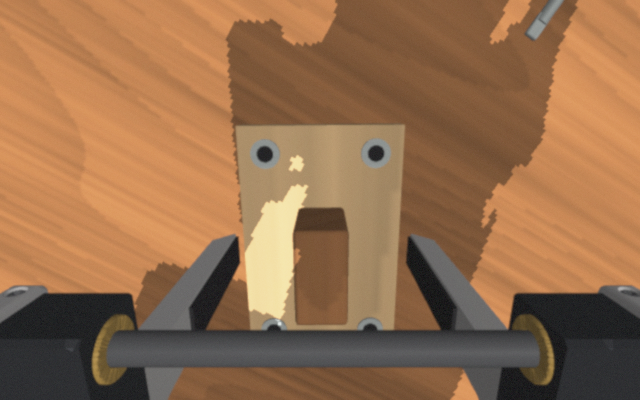

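The block, at (295–348, 208–325), sits centred between the jaws and square to them. Closing now.

```bash
python3 -m inch '[{"linear":[0,0,0],"twist":0,"gripper":0.5},{"linear":[0,0,0],"twist":0,"gripper":0},{"linear":[0,0,0],"twist":0,"gripper":0},{"linear":[0,0,0],"twist":0,"gripper":0},{"linear":[0,0,0],"twist":0,"gripper":0},{"linear":[0,0,0],"twist":0,"gripper":0},{"linear":[0,0,0],"twist":0,"gripper":0},{"linear":[0,0,0],"twist":0,"gripper":0}]'
python3 -m inch '[{"linear":[0,0,0],"twist":0,"gripper":0},{"linear":[0,0,0],"twist":0,"gripper":0}]'
```

```text
time: 4.75
tool_pos: [0.4699, 0.1889, 0.0424]
ee_rot: [3.142, 0.0, 0.535]
wrist_force: [0.1, 0.2, -0.2]
width: 0.0442
time: 4.92
tool_pos: [0.47, 0.1889, 0.0424]
ee_rot: [3.142, 0.0, 0.535]
wrist_force: [0.4, -0.9, -0.5]
width: 0.031
```

```bash
python3 -m inch '[{"linear":[0,0,0],"twist":0,"gripper":0},{"linear":[0,0,0],"twist":0,"gripper":0},{"linear":[0,0,0],"twist":0,"gripper":0},{"linear":[0,0,0],"twist":0,"gripper":0}]'
python3 -m inch '[{"linear":[0,0,0.2],"twist":0,"gripper":0},{"linear":[0,0,0.4],"twist":0,"gripper":0},{"linear":[0,0,0.7],"twist":0,"gripper":0},{"linear":[0,0,1],"twist":0,"gripper":0},{"linear":[0,0,1],"twist":0,"gripper":0}]'
```

```text
time: 5.25
tool_pos: [0.4699, 0.189, 0.0424]
ee_rot: [-3.141, 0.0, 0.535]
wrist_force: [-0.3, 0.4, 0.3]
width: 0.026
time: 5.67
tool_pos: [0.4735, 0.1898, 0.1489]
ee_rot: [3.138, -0.011, 0.535]
wrist_force: [1.8, 0.9, -1.3]
width: 0.0259
```

```bash
python3 -m inch '[{"linear":[0.03,-0.22,0],"twist":0.06,"gripper":0},{"linear":[0.06,-0.45,0],"twist":0.14,"gripper":0},{"linear":[0.1,-0.68,0],"twist":0.21,"gripper":0},{"linear":[0.13,-0.91,0],"twist":0.27,"gripper":0}]'
python3 -m inch '[{"linear":[0.03,-0.22,0],"twist":0.06,"gripper":0},{"linear":[0.06,-0.45,0],"twist":0.14,"gripper":0},{"linear":[0.1,-0.68,0],"twist":0.21,"gripper":0},{"linear":[0.13,-0.91,0],"twist":0.27,"gripper":0}]'
python3 -m inch '[{"linear":[0.03,-0.22,0],"twist":0.06,"gripper":0},{"linear":[0.06,-0.45,0],"twist":0.14,"gripper":0},{"linear":[0.1,-0.68,0],"twist":0.21,"gripper":0},{"linear":[0.13,-0.91,0],"twist":0.27,"gripper":0}]'
python3 -m inch '[{"linear":[0.03,-0.22,0],"twist":0.07,"gripper":0},{"linear":[0.06,-0.45,0],"twist":0.14,"gripper":0},{"linear":[0.1,-0.68,0],"twist":0.22,"gripper":0},{"linear":[0.13,-0.9,0],"twist":0.28,"gripper":0},{"linear":[0.13,-0.9,0],"twist":0.28,"gripper":0},{"linear":[0.13,-0.9,0],"twist":0.28,"gripper":0},{"linear":[0.13,-0.9,0],"twist":0.28,"gripper":0},{"linear":[0.13,-0.9,0],"twist":0.28,"gripper":0}]'
python3 - <<'E'
from bench import robot
import cv2,numpy as np
o=robot.get_obs(); print({k:np.round(o[k],4).tolist() for k in ("time","tool_pos","ee_rot","wrist_force","width","joint_positions")})
s=robot.snapshot("wrist"); cv2.imwrite("pics/w3.png",s["image"][:,:,::-1]);np.savez("pics/w3.npz",pos=o["tool_pos"],rot=o["ee_rot"],**s)
s=robot.snapshot("top"); cv2.imwrite("pics/top3.png",s["image"][:,:,::-1])
E
```

```text
time: 6.0
tool_pos: [0.4822, 0.097, 0.1406]
ee_rot: [-3.14, 0.002, 0.822]
wrist_force: [0.4, -0.1, -2.7]
width: 0.0256
time: 6.33
tool_pos: [0.4952, 0.0058, 0.1405]
ee_rot: [-3.139, 0.001, 1.104]
wrist_force: [0.4, 0.9, -3.5]
width: 0.0255
time: 6.67
tool_pos: [0.5082, -0.0851, 0.1405]
ee_rot: [-3.139, -0.0, 1.387]
wrist_force: [0.7, 0.6, -2.4]
width: 0.0255
time: 7.33
tool_pos: [0.5216, -0.173, 0.1416]
ee_rot: [-3.14, -0.001, 1.677]
wrist_force: [-0.3, 0.2, -2.0]
width: 0.0259
{'time': 7.3333, 'tool_pos': [0.5216, -0.173, 0.1416], 'ee_rot': [-3.1404, -0.0012, 1.6771], 'wrist_force': [-0.2743, 0.1849, -2.0046], 'width': 0.0259, 'joint_positions': [-0.4238, 0.1198, 1.5062, 0.0005, 1.5172, -0.5301]}
```

View pics/w3.png

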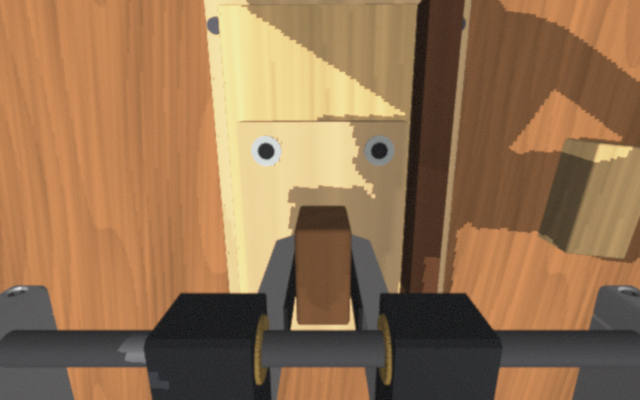

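The wrist view shows the template held over the panel, its far short edge at row 121 and two bushings at (266,150) and (379,150). The fence's dark band runs from (418,0) to (402,290) on its left edge. I'll check the angle and where the template sits in the grip.

```bash
python3 - <<'E'
from h import *
np.set_printoptions(precision=4,suppress=True)
s=np.load("pics/w3.npz"); im=s["image"][:,:,::-1]
cv2.imwrite("pics/w3c.png",cv2.resize(im[0:300,195:480],None,fx=2,fy=2,interpolation=cv2.INTER_CUBIC))
def an(v): return np.degrees(np.arctan2(v[1],v[0]))
a=np.radians(6.2);X=np.array([np.cos(a),np.sin(a)]);Y=np.array([-X[1],X[0]])
w=wray(s,[(418,5),(402,290)],.03);print("fence",w,an(w[0]-w[1]),w[:,:2]@X)
w=wray(s,[(222,5),(240,290)],.03);print("panel L",an(w[0]-w[1]),w[:,:2]@X)
zt=s["pos"][2]-.0424+.015
w=wray(s,[(266,150.5),(379,150.5)],zt);print("bush",w,an(w[1]-w[0]), w[:,:2].mean(0)-s["pos"][:2], (w[:,:2].mean(0)-s["pos"][:2])@X,(w[:,:2].mean(0)-s["pos"][:2])@Y)
w=wray(s,[(238,121),(407,121)],zt);print("edge",an(w[1]-w[0]),(w[:,:2].mean(0)-s["pos"][:2])@X,(w[:,:2].mean(0)-s["pos"][:2])@Y,np.linalg.norm(w[0]-w[1]))
E
```

```text
fence [[ 0.5728 -0.0222  0.03  ]
 [ 0.5992 -0.2428  0.03  ]] 96.81746224825552 [0.567  0.5694]
panel L 95.65309256532316 [0.4306 0.4284]
bush [[ 0.4866 -0.1221  0.1142]
 [ 0.5463 -0.1157  0.1142]] 6.140245754323388 [-0.0051  0.0541] 0.0007476950531040055 0.054375939458680154
edge 6.133794944305113 0.0007606365281640721 0.06968405410061178 0.08787905770680275
```

View pics/w3c.png

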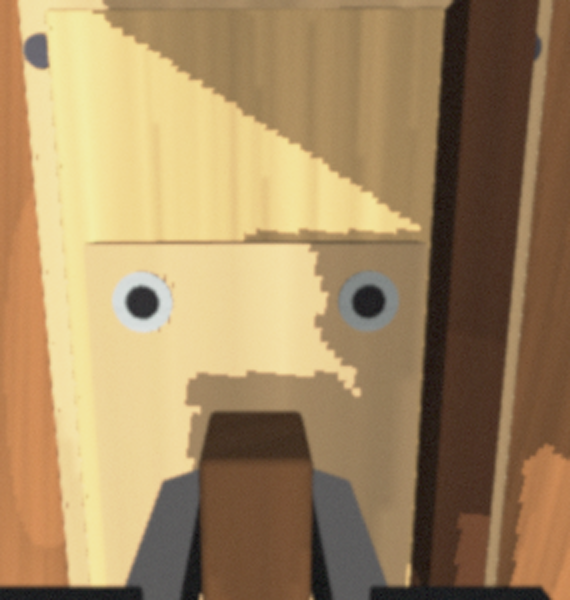

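View pics/top3.png

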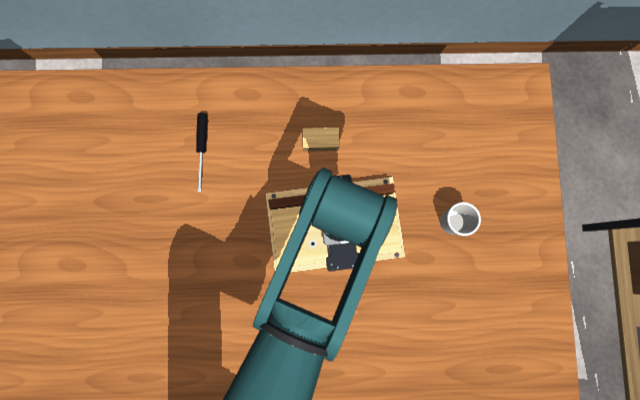

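```bash
python3 -m inch '[{"linear":[0,0,-0.1],"twist":0,"gripper":0},{"linear":[0,0,-0.2],"twist":0,"gripper":0},{"linear":[0,0,-0.3],"twist":0,"gripper":0},{"linear":[0,0,-0.4],"twist":0,"gripper":0},{"linear":[0,0,-0.48],"twist":0,"gripper":0},{"linear":[0,0,-0.52],"twist":0,"gripper":0},{"linear":[0,0,-0.52],"twist":0,"gripper":0},{"linear":[0,0,-0.52],"twist":0,"gripper":0},{"linear":[0,0,-0.52],"twist":0,"gripper":0}]'
```

```text
time: 8.18
tool_pos: [0.5225, -0.1743, 0.0911]
ee_rot: [3.14, 0.001, 1.677]
wrist_force: [0.9, -0.6, -2.4]
width: 0.0262
```

```bash
python3 -m inch '[{"linear":[0.04,0.004,-0.03],"twist":0,"gripper":0},{"linear":[0.08,0.009,-0.03],"twist":0,"gripper":0},{"linear":[0.12,0.013,-0.03],"twist":0,"gripper":0},{"linear":[0.16,0.017,-0.03],"twist":0,"gripper":0},{"linear":[0.16,0.017,-0.03],"twist":0,"gripper":0},{"linear":[0.16,0.017,-0.03],"twist":0,"gripper":0}]'
python3 -m inch '[{"linear":[0.01,0.001,0],"twist":0,"gripper":0},{"linear":[0.02,0.002,0],"twist":0,"gripper":0},{"linear":[0.02,0.002,0],"twist":0,"gripper":0},{"linear":[0.02,0.002,0],"twist":0,"gripper":0}]'
python3 -m inch '[{"linear":[0.01,0.001,0],"twist":0,"gripper":0},{"linear":[0.02,0.002,0],"twist":0,"gripper":0},{"linear":[0.02,0.002,0],"twist":0,"gripper":0},{"linear":[0.02,0.002,0],"twist":0,"gripper":0}]'
```

```text
time: 8.68
tool_pos: [0.5384, -0.1723, 0.0875]
ee_rot: [3.142, 0.0, 1.677]
wrist_force: [-0.3, -0.2, -2.3]
width: 0.0256
time: 9.02
tool_pos: [0.54, -0.1722, 0.0875]
ee_rot: [3.142, 0.0, 1.677]
wrist_force: [0.6, -0.6, -2.7]
width: 0.0258
time: 9.35
tool_pos: [0.5421, -0.172, 0.0875]
ee_rot: [3.142, -0.0, 1.677]
wrist_force: [0.1, -0.4, -2.5]
width: 0.026
```

```bash
python3 -m inch '[{"linear":[0.01,0.001,0],"twist":0,"gripper":0},{"linear":[0.01,0.001,0],"twist":0,"gripper":0},{"linear":[0.01,0.001,0],"twist":0,"gripper":0}]'
python3 -m inch '[{"linear":[0.01,0.001,0],"twist":0,"gripper":0},{"linear":[0.01,0.001,0],"twist":0,"gripper":0},{"linear":[0.01,0.001,0],"twist":0,"gripper":0}]'
```

```text
time: 9.6
tool_pos: [0.543, -0.1719, 0.0875]
ee_rot: [3.142, -0.0, 1.677]
wrist_force: [0.8, -0.1, -2.7]
width: 0.0259
time: 9.85
tool_pos: [0.5433, -0.1719, 0.0874]
ee_rot: [-3.14, -0.0, 1.677]
wrist_force: [-3.0, -0.4, -1.3]
width: 0.0258
```

```bash
python3 -m inch '[{"linear":[0.01,0.001,0],"twist":0,"gripper":0},{"linear":[0.01,0.001,0],"twist":0,"gripper":0},{"linear":[0.01,0.001,0],"twist":0,"gripper":0},{"linear":[0.01,0.001,0],"twist":0,"gripper":0}]'
python3 - <<'E'
from bench import robot
import cv2,numpy as np
o=robot.get_obs(); print({k:np.round(o[k],4).tolist() for k in ("time","tool_pos","ee_rot","wrist_force","wrist_torque","width")})
s=robot.snapshot("wrist"); cv2.imwrite("pics/w4.png",s["image"][:,:,::-1]);np.savez("pics/w4.npz",pos=o["tool_pos"],rot=o["ee_rot"],**s)
E
```

```text
time: 10.18
tool_pos: [0.5434, -0.1719, 0.0875]
ee_rot: [-3.138, -0.0, 1.677]
wrist_force: [-6.0, -0.6, 1.1]
width: 0.0263
{'time': 10.1833, 'tool_pos': [0.5434, -0.1719, 0.0875], 'ee_rot': [-3.1377, -0.0001, 1.6766], 'wrist_force': [-5.9897, -0.5913, 1.0504], 'wrist_torque': [-0.1202, 1.0995, 0.146], 'width': 0.0263}
```

View pics/w4.png

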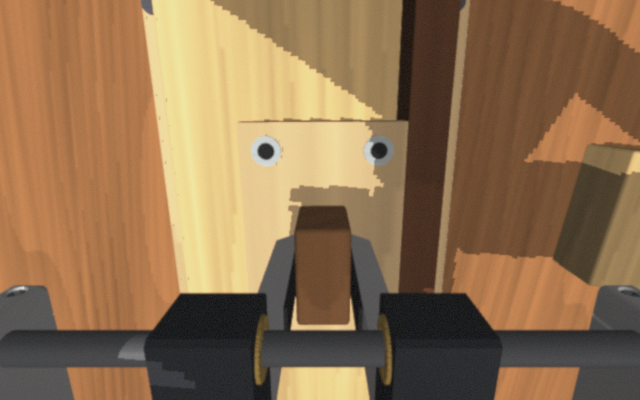

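```bash
python3 -m inch '[{"linear":[-0.005,0.04,0],"twist":0,"gripper":0},{"linear":[-0.009,0.08,0],"twist":0,"gripper":0},{"linear":[-0.013,0.12,0],"twist":0,"gripper":0},{"linear":[-0.018,0.16,0],"twist":0,"gripper":0},{"linear":[-0.022,0.2,0],"twist":0,"gripper":0},{"linear":[-0.027,0.25,0],"twist":0,"gripper":0},{"linear":[-0.027,0.25,0],"twist":0,"gripper":0}]'
```

```text
time: 10.82
tool_pos: [0.5406, -0.147, 0.0867]
ee_rot: [-3.137, 0.001, 1.677]
wrist_force: [-5.6, -1.6, -2.2]
width: 0.0256
```

```bash
python3 -m inch '[{"linear":[-0.003,0.03,0],"twist":0,"gripper":0},{"linear":[-0.006,0.06,0],"twist":0,"gripper":0},{"linear":[-0.009,0.08,0],"twist":0,"gripper":0},{"linear":[-0.009,0.08,0],"twist":0,"gripper":0},{"linear":[-0.009,0.08,0],"twist":0,"gripper":0}]'
python3 - <<'E'
from h import *
from bench import robot
np.set_printoptions(precision=4,suppress=True)
o=robot.get_obs(); print({k:np.round(o[k],4).tolist() for k in ("time","tool_pos","ee_rot","wrist_force","wrist_torque","width")})
s=dict(robot.snapshot("wrist")); s["pos"]=o["tool_pos"];s["rot"]=o["ee_rot"]
cv2.imwrite("pics/w5.png",s["image"][:,:,::-1])
cv2.imwrite("pics/w5c.png",cv2.resize(s["image"][90:200,220:430,::-1],None,fx=3.5,fy=3.5,interpolation=cv2.INTER_CUBIC));np.savez("pics/w5.npz",**s)
E
```

```text
time: 11.23
tool_pos: [0.5397, -0.1395, 0.0867]
ee_rot: [-3.137, 0.001, 1.677]
wrist_force: [-4.2, -1.8, -2.8]
width: 0.0259
{'time': 11.2333, 'tool_pos': [0.5397, -0.1395, 0.0867], 'ee_rot': [-3.1373, 0.0011, 1.6766], 'wrist_force': [-4.2008, -1.8434, -2.8475], 'wrist_torque': [-0.5488, 0.8633, 0.107], 'width': 0.0259}
```

View pics/w5c.png

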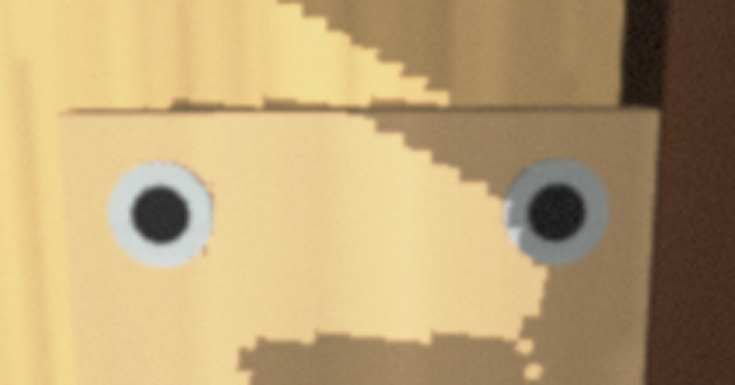

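```bash
python3 - <<'E'
from h import *
np.set_printoptions(precision=4,suppress=True)
s=np.load("pics/w5.npz")
a=np.radians(6.2);X=np.array([np.cos(a),np.sin(a)]);Y=np.array([-X[1],X[0]])
w=wray(s,crop([(161,214),(556,212)],3.5,(220,90)),s["pos"][2]-.0424+.015)[:,:2]
c=w.mean(0)-.055*Y; pin=np.array([.5408,-.1393])
print(c, (c-pin)@X,(c-pin)@Y, s["pos"][:2]@X,s["pos"][:2]@Y, pin@X,pin@Y, np.degrees(np.arctan2(*(w[1]-w[0])[::-1])))
E
```

```text
[ 0.5402 -0.1401] -0.0006421821088103733 -0.0007071212475957975 0.5215074759090528 -0.19692940274827256 0.5225925310663792 -0.1968912808471607 6.423851883678733
```

```bash
python3 -m inch '[{"linear":[-0.005,0.006,-0.02],"twist":0,"gripper":0},{"linear":[-0.005,0.006,-0.03],"twist":0,"gripper":0},{"linear":[-0.005,0.006,-0.04],"twist":0,"gripper":0},{"linear":[-0.005,0.006,-0.04],"twist":0,"gripper":0}]'
python3 -m inch '[{"linear":[0,0,-0.02],"twist":0,"gripper":0},{"linear":[0,0,-0.03],"twist":0,"gripper":0},{"linear":[0,0,-0.03],"twist":0,"gripper":0}]'
```

```text
time: 11.62
tool_pos: [0.5396, -0.1383, 0.0831]
ee_rot: [-3.138, -0.0, 1.677]
wrist_force: [-4.9, -1.9, -1.1]
width: 0.0259
time: 11.87
tool_pos: [0.5396, -0.1382, 0.0801]
ee_rot: [-3.138, -0.0, 1.677]
wrist_force: [-4.4, -1.2, -0.5]
width: 0.0259
```

Underside is at about 37.7 mm, below the 42 mm tip, with no upward reaction, so the slot is over the pin. Next I lower it to the panel.

```bash
python3 -m inch '[{"linear":[0,0,-0.02],"twist":0,"gripper":0},{"linear":[0,0,-0.04],"twist":0,"gripper":0},{"linear":[0,0,-0.05],"twist":0,"gripper":0},{"linear":[0,0,-0.05],"twist":0,"gripper":0}]'
python3 -m inch '[{"linear":[0,0,-0.015],"twist":0,"gripper":0},{"linear":[0,0,-0.03],"twist":0,"gripper":0},{"linear":[0,0,-0.03],"twist":0,"gripper":0},{"linear":[0,0,-0.03],"twist":0,"gripper":0}]'
```

```text
time: 12.2
tool_pos: [0.5395, -0.1381, 0.075]
ee_rot: [-3.138, -0.0, 1.677]
wrist_force: [-4.6, -0.4, -1.0]
width: 0.0259
time: 12.53
tool_pos: [0.5395, -0.1381, 0.0726]
ee_rot: [-3.138, -0.0, 1.677]
wrist_force: [-6.4, -0.6, 1.8]
width: 0.0257
```

```bash
python3 -m inch '[{"linear":[-0.005,0,-0.01],"twist":0,"gripper":0},{"linear":[-0.005,0,-0.01],"twist":0,"gripper":0},{"linear":[-0.005,0,-0.01],"twist":0,"gripper":0}]'
python3 -m inch '[{"linear":[0,0,-0.01],"twist":0,"gripper":0},{"linear":[0,0,-0.01],"twist":0,"gripper":0},{"linear":[0,0,-0.01],"twist":0,"gripper":0}]'
```

```text
time: 12.78
tool_pos: [0.5395, -0.1381, 0.0725]
ee_rot: [-3.14, 0.0, 1.677]
wrist_force: [-7.0, 0.5, 3.4]
width: 0.0259
time: 13.03
tool_pos: [0.5395, -0.1381, 0.0725]
ee_rot: [-3.14, 0.0, 1.677]
wrist_force: [-8.3, 1.0, 8.0]
width: 0.0257
```

```bash
python3 -m inch '[{"linear":[-0.005,0,-0.007],"twist":0,"gripper":0},{"linear":[-0.005,0,-0.007],"twist":0,"gripper":0},{"linear":[-0.005,0,-0.007],"twist":0,"gripper":0},{"linear":[-0.005,0,-0.007],"twist":0,"gripper":0},{"linear":[-0.005,0,-0.007],"twist":0,"gripper":0},{"linear":[-0.005,0,-0.007],"twist":0,"gripper":0}]'
python3 - <<'E'
from h import *
from bench import robot
np.set_printoptions(precision=4,suppress=True)
o=robot.get_obs(); print({k:np.round(o[k],4).tolist() for k in ("time","tool_pos","ee_rot","wrist_force","wrist_torque","width","qvel")})
s=dict(robot.snapshot("wrist")); s["pos"]=o["tool_pos"];s["rot"]=o["ee_rot"]
cv2.imwrite("pics/w6.png",s["image"][:,:,::-1]);np.savez("pics/w6.npz",**s)
cv2.imwrite("pics/w6c.png",cv2.resize(s["image"][90:200,220:430,::-1],None,fx=3.5,fy=3.5,interpolation=cv2.INTER_CUBIC))
t=robot.snapshot("scene");cv2.imwrite("pics/scene6.png",cv2.resize(t["image"][130:300,120:500,::-1],None,fx=2,fy=2))
E
```

```text
time: 13.53
tool_pos: [0.5394, -0.1381, 0.0724]
ee_rot: [-3.141, 0.0, 1.677]
wrist_force: [-8.2, 0.7, 9.7]
width: 0.0261
{'time': 13.5333, 'tool_pos': [0.5394, -0.1381, 0.0724], 'ee_rot': [-3.1412, 0.0004, 1.6768], 'wrist_force': [-8.2126, 0.6705, 9.6613], 'wrist_torque': [0.1942, 1.3505, 0.1625], 'width': 0.0261, 'qvel': [-0.0014, -0.0007, -0.0007, 0.0005, 0.0005, -0.0018]}
```

View pics/w6.png

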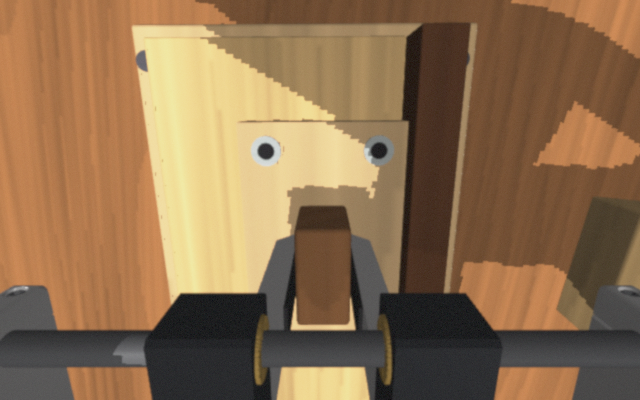

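View pics/w6c.png

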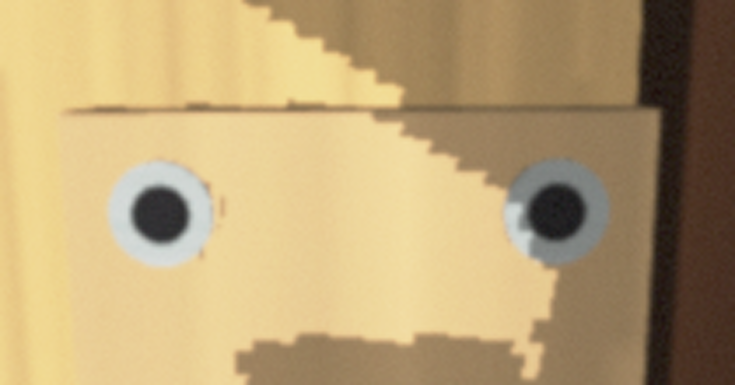

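View pics/scene6.png

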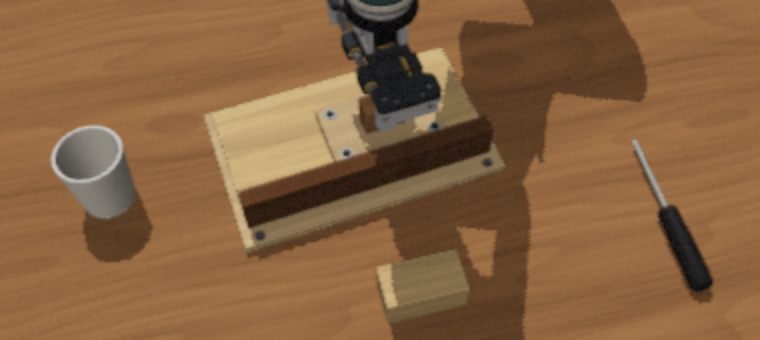

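```bash
python3 -m inch '[{"linear":[-0.01,0,-0.005],"twist":0,"gripper":0},{"linear":[-0.01,0,-0.005],"twist":0,"gripper":0},{"linear":[-0.01,0,-0.005],"twist":0,"gripper":0},{"linear":[-0.01,0,-0.005],"twist":0,"gripper":0},{"linear":[-0.01,0,-0.005],"twist":0,"gripper":0},{"linear":[-0.01,0,-0.005],"twist":0,"gripper":0}]'
python3 -m inch '[{"linear":[0,0,0],"twist":0,"gripper":0},{"linear":[0,0,0],"twist":0,"gripper":0},{"linear":[0,0,0],"twist":0,"gripper":0},{"linear":[0,0,0],"twist":0,"gripper":0},{"linear":[0,0,0],"twist":0,"gripper":0},{"linear":[0,0,0],"twist":0,"gripper":0}]'
```

```text
time: 14.13
tool_pos: [0.5394, -0.1381, 0.0724]
ee_rot: [3.14, 0.001, 1.677]
wrist_force: [-5.0, 1.3, 9.5]
width: 0.0258
time: 14.63
tool_pos: [0.5394, -0.1381, 0.0724]
ee_rot: [3.14, 0.001, 1.677]
wrist_force: [-4.7, 0.3, 10.2]
width: 0.0258
```

```bash
python3 - <<'E'
from bench import robot
o=robot.get_obs(); print(o["time"],o["tool_pos"],o["wrist_force"],o["width"]); print(robot.close_job())
o=robot.get_obs(); print(o["time"],o["tool_pos"],o["wrist_force"],o["width"])
E
```

```text
14.6333 [ 0.53942916 -0.13813554  0.07244022] [-4.70866233  0.33759772 10.16803214] 0.025840686743326655
the job is handed in; nothing more can be done
None
the job is handed in; nothing more can be done
```

The template is seated on the index pin, lying on the panel and still gripped and pressed down. I handed the job in at 14.6 s and no verdict was reported.

- **Sequence:** I gripped the block and laid the long edge flush on the fence, about 33 mm to one side of the pin and about 45 mm above the bench. I then slid it along until the slot was about 1 mm from the measured pin position, and lowered it. It passed the 42 mm pin tip without resistance.
- **Final position:** The tool height puts the underside at about 30.0 mm, which is fully home. Tilt was about 0.002 rad and the yaw was square to the fence within about 0.01 rad. The template was at rest.
- **Final forces:** The wrist measured about 10 N upward while pressing, so I estimate 10–12 N on the panel. About 5 N still pushed sideways against the fence. The opening was 26 mm, which matches the block.
- **Bystanders:** The mug, offcut and screwdriver looked untouched in the last scene picture; I did not measure their positions.
- **Disagreement:** My first wrist-camera reading of the pin was 10 mm off the top camera, because I took the middle of the pin's body instead of its tip. After correcting that, the two agreed to about 1 mm.

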